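# Square the sketch pad into the registration corner and chock it

## Robot

A 7-joint arm with a two-finger parallel gripper is mounted at the origin on a cart in front of the work surface, level with it; the furniture and walls round the work are solid. World frame = base frame: x ahead of the robot, y to its left, z up, the work surface at z = 0. Lengths are in m, angles in rad, forces in N, time in s.
With the tool pointing down it reaches from about 0.425 to 0.95 m from the base axis. Payload 4.7 kg.
Tool frame: the origin (TCP) lies on the centre line of the jaws, within the pads' length; the fingertips stand 19 mm ahead of it and the grasp point (between the pads) is the TCP (arm.tip_reach is the distance from the TCP to the fingertips, in m); z points along the fingers, y is the line along which they close (so a half turn about z gives the same grasp; the last joint's range is limited). The gripper opens to 87 mm and grips with 3 to 60 N. Pads are 19 mm wide; open, the fingers measure 117 mm over their backs; the gripper's body (75 mm by 190 mm) begins 51 mm behind the grasp point.
Start: joints at [1.241, 0.469, -0.049, 1.532, 0.024, 1.141, -0.082], TCP at [0.2, -0.645, 0.242] pointing down, gripper open.
Joint ranges: [-2.59, 2.59], [-0.33, 1.99], [-1.39, 1.29], [0.1, 2.45], [-1.04, 4.18], [0.21, 1.99], [-2.66, 2.66]. Speed limits (rad/s): [2.57, 2.57, 3.14, 3.14, 3.14, 3.14, 3.14].

## Interface

Orientations are given as a unit quaternion [x, y, z, w].
In Python, from plant import status, cams, order, arm gives the robot as it stands.
- The arm moves only by the tool apply_moves, never from a script. Its argument "steps" is a list of rows, each a list of 5 numbers: the shift along the tool's x, y, z in mm, then the turn about the tool's z in rad, then the opening in per cent of the stroke, from 0 (shut) to 100 (fully open). A call has exactly 8 rows; each row shifts and turns the commanded pose from where the row before left it, along the tool's axes as they then stand; what a row does not reach is not made up. A row lasts 1/8 s, in which the tool goes at most 62.5 mm and 10.7 degrees, less where a joint would pass 70% of its speed; a pose out of reach is approached as far as the arm can. A call is refused whole if a number of a shift passes 62.5 or a number of a turn 0.188, either way. A call with a gripper value outside its range is refused whole. The fingers move at their own pace and stop on an object; "squeeze" is the grip in N (left out, the last holds). Time passes only in rows, so rows that do not move let the fingers close, or fill a call up. It gives the time, the measured TCP pose, the force, the opening and the grip force at its end, in the units of the state.
- status.sense(): the state, without advancing time (a new reading comes with each control period).
- cams.grab_frame(name): name is "scene" or "top" or "wrist"; returns a dict with "pixels" (480x640x3 uint8, blue, green, red), "depth" (480x640 float32, m along the optical axis (not along the pixel's ray), 0 where there is no reading), "fx", "fy", "cx", "cy" (pixels), "pose" (4x4, takes a point from camera to world coordinates). Camera axes: x right, y down, z forward; pixel columns grow to the right and rows downward; lengths in m; the calibration is good to about 2 mm. The wrist camera is an equidistant fisheye: a pixel r from the principal point sees the ray r / f radians off the axis. A picture is of the moment at which its call begins.
- order.job_done(): hands the job in; it is judged then, once.
The state is a dict: "clock": time; "joint_pos": joint angles; "qd": joint speeds; "joint_torque": joint torques, N m; "tool_pos": TCP position; "tcp_rot": TCP orientation; "ft_force": force on the tool from outside, world axes, zero at the start; "moment": the same for the moment, N m; "gripper_width": finger opening in m; "grip_force": force on a finger pad.
Only numpy, scipy, OpenCV 4.12 (cv2) and the standard library are available. Lean on these libraries where they do the work, as an engineer would, in place of code of your own. Each camera call takes 0.05 s, during which the arm holds its last target. There are 200 camera calls.

## Task

Slide the sketch pad that lies by the wooden registration corner along the table into that corner so that it sits squarely home, flush against both fences, and push the sanding block up so that its long side lies flat against the pad's free edge opposite the side fence, all of that side bearing on the pad, as a chock. Do it all by pushing along the table top: nothing may be lifted or tipped. Leave the other things on the table where they are.

Things in the scene. Friction and masses are not known exactly. Their poses are not given: they have to be found in the camera images.
- corner_stop: Registration corner: L of two fixed light-wood fences, 24 mm wide, 20 mm tall, turned up to 0.25 rad. Origin on the table at the middle of the seated pad; +x to the back fence (away from the robot), +y to the left. Inner faces: back fence at x = 78 mm, from y = -131 to 83 mm; side fence on the right at y = -106 mm, from x = -72 to 78 mm. The other two sides are open.
- pad: White wire-bound pad next to the corner, 0.22 kg. Origin under its middle; solid x -78..74, y -106..106, z 0..11 mm; the wires show to x = 78 mm but are not solid. Its wire edge (+x) faces the robot (yaw about pi from the corner); plain -x edge goes to the back fence, +y edge to the side fence, -y edge is free for the block. Starts 3-8 cm off, up to 0.2 rad askew. Seated: origins coincide.
- block: Brown cork sanding block, 41 (x) x 71 (y) x 21 mm tall, 60 g; origin under its middle. Its centre starts some 10-20 cm from the pad's free edge, on the open side of the corner (corner +y, the left), long axis within 0.4 rad of corner x. In place: centre at corner y = 126.5 mm, long axis (own y) along corner x.
- jar: bystander: small amber jar, 48 mm across, 66 mm tall, behind the left end of the back fence; origin under its middle
- tape: bystander: roll of masking tape lying flat, 104 mm across, 25 mm tall, far to the left; origin under its middle
- rubber: bystander: eraser 23 x 55 x 14 mm, just behind the back fence; origin under its middle
- tube: bystander: small paint tube 33 x 95 (along own y) x 22 mm lying left of the back fence; origin under its middle
- clamp: bystander: spring clamp 22 x 97 (along own y) x 34 mm lying near the robot, to the left of the pad; origin under its middle
- mug: bystander: mug 84 mm across and 95 mm tall, with a handle, at the front right; origin under its middle
Things that resemble listed ones, but are neither listed nor needed, are in the scene too. What is shaped like the block but pink or yellow is not meant.

How it is judged:
At the end, for the whole second after the job is handed in: The pad's origin is within 5 mm of its seated place along each corner axis and its edges within 0.04 rad of the fences; the block's centre is within 6 mm of corner y = 126.5 mm and within 45 mm of corner x = 0, its long axis within 0.13 rad of the pad's edge; both lie flat on the table and at rest (x of pad in the frame of corner_stop between -0.005 and 0.005 m and y of pad in the frame of corner_stop between -0.005 and 0.005 m and angle between the x axis of pad and the x axis of corner_stop, either way round below 0.04 rad and y of block in the frame of corner_stop between 0.1205 and 0.1325 m and x of block in the frame of corner_stop between -0.045 and 0.045 m and angle between the y axis of block and the x axis of corner_stop, either way round below 0.13 rad and linear speed of each of pad, block below 0.01 m/s and height (world z) of each of pad, block below 0.006 m and angle between each of pad, block's own z axis and vertical below 0.06 rad); the robot touches nothing.
It fails at once if the pad is lifted or tipped (height (world z) of pad above 0.012 m or angle between pad's own z axis and vertical above 0.12 rad).
It fails at once if the sanding block is lifted or tipped (height (world z) of block above 0.012 m or angle between block's own z axis and vertical above 0.35 rad).
It fails at once if a bystander is moved by more than 20 mm (distance of any of jar, tape, rubber, tube, clamp, mug from where it was at the start of the episode above 0.02 m).
It also fails if it takes over 61 s, if anything falls off the work surface, if the arm or the gripper's body presses on something with over 40 N, if the wrist force passes 120 N, or if a joint passes its speed limit or range.

## Working session

There is one attempt and no reset: what is moved stays moved. The work goes in short steps, Python scripts to look and compute and a tool call to move; the robot and the scene stay as the last step left them, time stands still between calls to the robot, and variables do not carry over. Pictures are saved under pics/ and viewed, at most 10 in all, crops included, and the job is handed in when it is done.

Besides the shell and the picture viewer there is one more tool, called after "Request:" as name(argument=value, ...) on one line, values as JSON. apply_moves: Moves the arm, as the interface text tells. Its arguments: {"type":"object","properties":{"steps":{"type":"array"},"squeeze":{"type":"number"}},"required":["steps"]}

```bash
mkdir -p pics; cat > h.py <<'E'
import numpy as np, cv2
from plant import status, cams, order, arm
def ray(f,u,v,z):
    P=np.array(f["pose"]); d=np.stack([(np.asarray(u,float)-f["cx"])/f["fx"],(np.asarray(v,float)-f["cy"])/f["fy"],np.ones(np.shape(u))],-1)@P[:3,:3].T
    o=P[:3,3]; t=(z-o[2])/d[...,2]; return o+t[...,None]*d
def pts(f):
    v,u=np.mgrid[:480,:640]; d=f["depth"]; P=np.array(f["pose"])
    c=np.stack([(u-f["cx"])/f["fx"]*d,(v-f["cy"])/f["fy"]*d,d],-1)
    return c@P[:3,:3].T+P[:3,3]
E
python3 - <<'E'
from h import *
s=status.sense(); print({k:np.round(s[k],3) for k in("clock","tool_pos","tcp_rot","ft_force")})
for n in("top","scene"):
    f=cams.grab_frame(n); cv2.imwrite(f"pics/{n}0.png",f["pixels"]); np.save(n+"0.npy",f,allow_pickle=True)
    print(n,np.round(f["pose"],3),f["fx"])
E
```

```text
{'clock': np.float64(0.0), 'tool_pos': array([ 0.2  , -0.644,  0.24 ]), 'tcp_rot': array([ 0.989,  0.15 , -0.   , -0.001]), 'ft_force': array([-0.318, -1.052,  0.159])}
top [[-0.153 -0.966  0.209  0.321]
 [-0.988  0.15  -0.028  0.196]
 [-0.004 -0.211 -0.977  1.172]
 [ 0.     0.     0.     1.   ]] 512.2672942187266
scene [[-0.761 -0.472  0.445  0.   ]
 [-0.649  0.549 -0.527  0.825]
 [ 0.004 -0.69  -0.724  0.927]
 [ 0.     0.     0.     1.   ]] 479.6745978736874
```

View pics/top0.png

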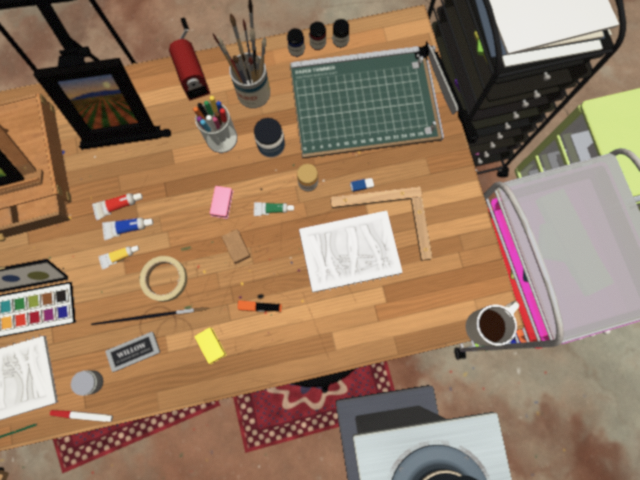

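View pics/scene0.png

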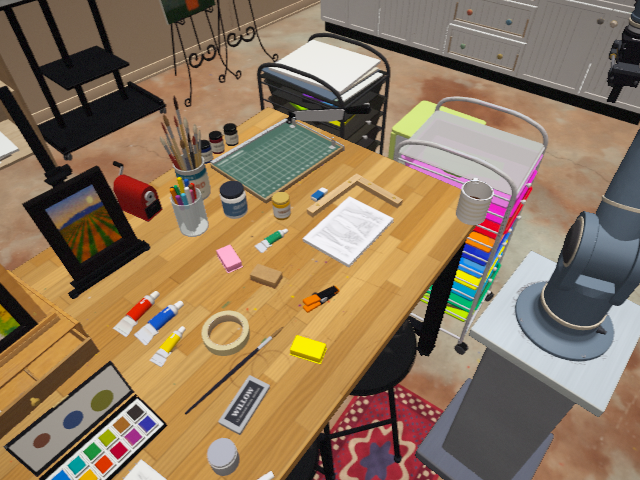

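The top view shows the L fence at about (332,202)-(418,192)-(428,258), the pad at (350,250), the cork block at (236,247), the clamp at (260,306), the green tube at (273,209), the jar at (307,177) and the eraser at (361,185). The scene view shows the same layout.

```bash
cat >> h.py <<'E'
def big(m):
    cs,_=cv2.findContours(m.astype(np.uint8),cv2.RETR_EXTERNAL,cv2.CHAIN_APPROX_NONE); return max(cs,key=cv2.contourArea)[:,0,:]
def rect(f,roi,cond,z):
    m=np.zeros((480,640),bool); x0,y0,x1,y1=roi; m[y0:y1,x0:x1]=cond[y0:y1,x0:x1]
    c=big(m); w=ray(f,c[:,0],c[:,1],z)[:,:2]; r=cv2.minAreaRect((w*1000).astype(np.float32)); return r,cv2.boxPoints(r),w
E
python3 - <<'E'
from h import *
f=np.load("top0.npy",allow_pickle=True).item(); X=pts(f); z=X[...,2]
h=cv2.cvtColor(f["pixels"],cv2.COLOR_BGR2HSV).astype(int)
for n,(u,v) in dict(fence=(375,197),fence2=(424,230),pad=(350,230),block=(236,247),table=(280,250),jar=(307,177)).items(): print(n,h[v,u],np.round(X[v,u],4))
r,b,_=rect(f,(290,205,415,300),(h[...,1]<60)&(h[...,2]>130),.011); print("pad",r,b.round(1))
# height mask
print("noise",z[240:260,275:290].std())
zz=cv2.medianBlur(z.astype(np.float32),5); vis=(np.clip(zz*1000,-5,45)+5)*5
a=np.hstack([cv2.resize(f["pixels"][160:325,195:445],None,fx=3,fy=3,interpolation=cv2.INTER_CUBIC)])
cv2.imwrite("pics/a.png",a)
cv2.imwrite("pics/z.png",cv2.resize(vis[160:325,195:445].astype(np.uint8),None,fx=3,fy=3))
E
```

```text
fence [ 16 100 214] [0.6665 0.0196 0.0213]
fence2 [ 15 101 207] [ 0.5705 -0.0783  0.0215]
pad [ 23   4 240] [0.5994 0.0897 0.0107]
block [ 15 116 176] [0.5973 0.3561 0.0215]
table [ 14 144 168] [0.5791 0.2582 0.0019]
jar [ 19 126 196] [0.7238 0.171  0.0657]
pad ((551.4088134765625, 98.07862091064453), (153.63072204589844, 212.85568237304688), 3.1390023231506348) [[468.9 200.1]
 [480.5 -12.4]
 [633.9  -4. ]
 [622.3 208.6]]
noise 0.09536104659253286
```

View pics/a.png

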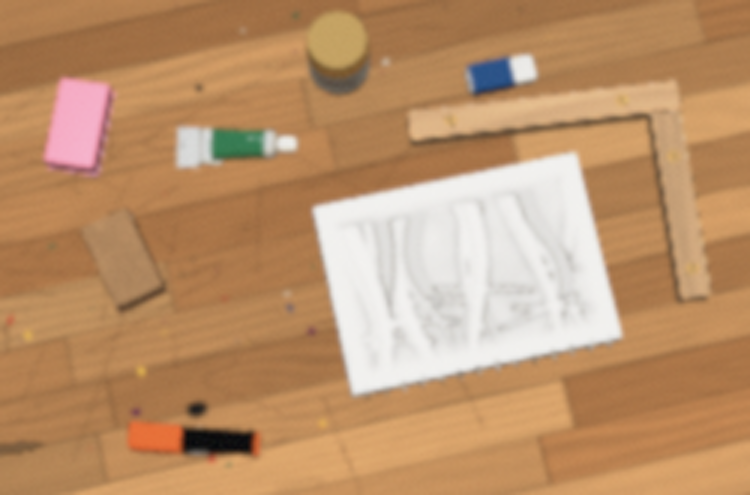

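View pics/z.png

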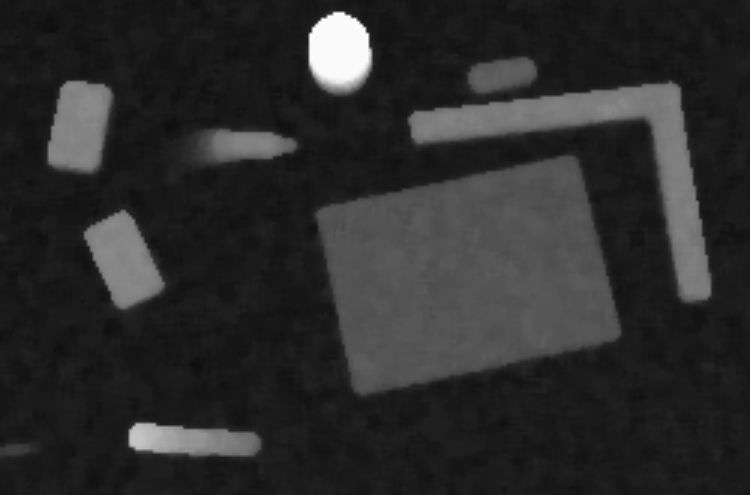

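The crop shows the pad free of the fences with about 3 cm to spare, and the block rotated, its upper end leaning left. The height map separates everything cleanly, so I will fit each item from it.

```bash
cat >> h.py <<'E'
def corner(f,zt):
    m=zt>.015
    def mid(pairs):
        p=ray(f,*np.array(pairs).T,.020)[:,:2]; l=cv2.fitLine(p.astype(np.float32),cv2.DIST_HUBER,0,.01,.01).ravel(); return l[:2],l[2:]
    a=[];b=[]
    for u in range(342,404):
        r=np.flatnonzero(m[180:215,u]); a.append((u,180+r.mean())) if len(r) else 0
    for v in range(212,252):
        r=np.flatnonzero(m[v,408:435]); b.append((408+r.mean(),v)) if len(r) else 0
    da,pa=mid(a); db,pb=mid(b)
    da=da*np.sign(da[1]); db=db*np.sign(db[0])
    angA=np.arctan2(-da[0],da[1]); angB=np.arctan2(db[1],db[0]); ang=(angA*2+angB)/3
    ex=np.array([np.cos(ang),np.sin(ang)]); ey=np.array([-ex[1],ex[0]])
    o=ex*(pa@ex-.090)+ey*(pb@ey+.118)   # fence centre lines x=90, y=-118 mm
    return o,ang,(angA,angB)
E
cat > meas.py <<'E'
import sys,json
from h import *
f=cams.grab_frame("top") if len(sys.argv)>1 else np.load("top0.npy",allow_pickle=True).item()
z=cv2.medianBlur(pts(f)[...,2].astype(np.float32),3)
h=cv2.cvtColor(f["pixels"],cv2.COLOR_BGR2HSV).astype(int)
if len(sys.argv)<2:
    o,a,ab=corner(f,z); print("corner",o.round(4),a,ab); json.dump([*o,a],open("c.json","w"))
ox,oy,a=json.load(open("c.json")); R=np.array([[np.cos(a),-np.sin(a)],[np.sin(a),np.cos(a)]]); o=np.array([ox,oy])
def show(n,r):
    (cx,cy),(w,l),t=r; c=np.array([cx,cy])/1000; print(n,"W",c.round(4),"C mm",((c-o)@R*1000).round(1),"size",round(w,1),round(l,1),"ang-corner",round(((np.radians(t)-a+np.pi/4)%(np.pi/2))-np.pi/4,3))
def item(n,roi,cond,zz):
    try: r,_,_=rect(f,roi,cond,zz); show(n,r)
    except Exception as e: print(n,e)
item("pad",(290,190,418,300),(h[...,1]<60)&(h[...,2]>130)&(z>.004),.011)
zb=(z>.013)&(z<.03)&(h[...,1]>60)
item("block",(215,215,320,290),zb,.021)
up=z>.009
item("tube",(250,198,300,220),up,.015); item("clamp",(230,295,290,315),up,.02); item("jar",(290,160,325,180),z>.055,.066); item("rubber",(345,175,377,194),up,.014); item("tape",(130,250,190,305),up,.025)
E
python3 meas.py
```

```text
corner [0.5779 0.0434] -0.036792215 (np.float32(-0.038567975), np.float32(-0.0332407))Traceback (most recent call last):
  File "meas.py", line 7, in <module>
    o,a,ab=corner(f,z); print("corner",o.round(4),a,ab); json.dump([*o,a],open("c.json","w"))
                                                         ~~~~~~~~~^^^^^^^^^^^^^^^^^^^^^^^^^^^
    for chunk in iterable:
                 ^^^^^^^^
    yield from _iterencode_list(o, _current_indent_level)
    yield from chunks
    o = _default(o)
    raise TypeError(f'Object of type {o.__class__.__name__} '
                    f'is not JSON serializable')
TypeError: Object of type float32 is not JSON serializable
```

```bash
sed -i 's/\[\*o,a\]/[float(x) for x in (*o,a)]/' meas.py; python3 meas.py
```

```text
corner [0.5779 0.0434] -0.036792215 (np.float32(-0.038567975), np.float32(-0.0332407))
pad W [0.5505 0.0976] C mm [-29.4  53.2] size 151.9 210.8 ang-corner 0.095
block W [0.5994 0.3564] C mm [  9.9 313.6] size 71.6 40.1 ang-corner 0.344
tube W [0.6769 0.2484] C mm [ 91.3 208.5] size 75.1 24.4 ang-corner -0.118
clamp W [0.454  0.3204] C mm [-134.   272.3] size 97.9 20.9 ang-corner -0.172
jar W [0.7367 0.1679] C mm [154.  130.3] size 43.4 36.2 ang-corner -0.118
rubber W [0.7041 0.0438] C mm [126.   5.] size 24.6 53.3 ang-corner 0.076
tape W [0.5487 0.5276] C mm [-47.1 482.8] size 105.4 100.5 ang-corner -0.117
```

Request:
apply_moves(steps=[[50,-35,0,0,100],[50,-35,0,0,100],[50,-35,0,0,100],[50,-35,0,0,100],[50,-35,0,0,100],[50,-35,0,0,100],[50,-35,0,0,100],[50,-35,0,0,100]])

```text
clock: 1.1
tool_pos: [0.4998, -0.2571, 0.2414]
tcp_rot: [0.989, 0.15, -0.0, 0.0]
ft_force: [1.0, 0.9, 0.4]
gripper_width: 0.0869
grip_force: 0.0
```

```bash
cat > p.py <<'E'
# usage: p.py cx cy(mm, corner) z(m) dtheta(theta - corner): how far to go, tool axes mm
import sys,json
from h import *
s=status.sense(); p=np.array(s["tool_pos"]); q=np.array(s["tcp_rot"])
from scipy.spatial.transform import Rotation as Ro
M=Ro.from_quat(q).as_matrix(); th=np.arctan2(M[1,0],M[0,0])
ox,oy,a=json.load(open("c.json")); R=np.array([[np.cos(a),-np.sin(a)],[np.sin(a),np.cos(a)]]); o=np.array([ox,oy])
print("t",round(s["clock"],2),"W",p.round(4),"C",((p[:2]-o)@R*1000).round(1),"th-a",round(th-a,3),"F corner",(np.array(s["ft_force"][:2])@R).round(1),round(s["ft_force"][2],1),"w",round(s["gripper_width"],3),"j",np.round(s["joint_pos"],2))
if len(sys.argv)>4:
    c=np.array([float(sys.argv[1]),float(sys.argv[2])])/1000; d=np.append(R@c+o,float(sys.argv[3]))-p
    print("shift tool",(M.T@d*1000).round(1),"turn",round(-((float(sys.argv[4])+a-th+np.pi)%(2*np.pi)-np.pi),3))
E
python3 p.py -27 195 .20 1.5708
```

```text
t 1.1 W [ 0.4998 -0.2571  0.2414] C [ -67.  -303.1] th-a 0.337 F corner [1. 1.] 0.4 w 0.087 j [ 0.6   0.3  -0.25  1.8   0.08  1.06 -0.95]
shift tool [ 202.7 -456.8   41.3] turn -1.233
```

Request:
apply_moves(steps=[[25,-57,0,0,100],[25,-57,0,0,100],[25,-57,0,0,100],[25,-57,0,0,100],[25,-57,0,0,100],[25,-57,0,0,100],[25,-57,0,0,100],[25,-57,0,0,100]])

```text
clock: 2.1
tool_pos: [0.5549, 0.2376, 0.2412]
tcp_rot: [0.989, 0.15, -0.0, 0.0]
ft_force: [-0.1, -0.2, -0.3]
gripper_width: 0.0872
grip_force: 0.0
```

Request:
apply_moves(steps=[[0,0,10,-0.154,100],[0,0,10,-0.154,100],[0,0,10,-0.154,100],[0,0,10,-0.154,100],[0,0,10,-0.154,100],[0,0,10,-0.154,100],[0,0,10,-0.154,100],[0,0,10,-0.154,100]])

```text
clock: 3.1
tool_pos: [0.5548, 0.2357, 0.1608]
tcp_rot: [0.719, 0.695, -0.0, -0.0]
ft_force: [-0.5, 0.5, 0.0]
gripper_width: 0.087
grip_force: 0.0
```

```bash
python3 p.py -27 192 .024 1.5708
```

```text
t 3.1 W [0.5548 0.2357 0.1608] C [-30.2 191.3] th-a 1.574 F corner [-0.5  0.5] 0.0 w 0.087 j [ 0.04  0.53 -0.71  1.76  0.4   1.   -0.85]
shift tool [  0.7   3.3 136.8] turn 0.004
```

Request:
apply_moves(steps=[[0,3,30,0.004,100],[0,0,35,0,100],[0,0,30,0,100],[0,0,20,0,100],[0,0,12,0,100],[0,0,6,0,100],[0,0,4,0,100],[0,0,0,0,100]])

```text
clock: 4.1
tool_pos: [0.5583, 0.236, 0.0249]
tcp_rot: [0.722, 0.692, 0.0, 0.0]
ft_force: [-0.2, -0.0, -0.1]
gripper_width: 0.087
grip_force: 0.0
```

```bash
python3 p.py -27 118 .024 1.5708
```

```text
t 4.1 W [0.5583 0.236  0.0249] C [-26.7 191.8] th-a 1.566 F corner [-0.2 -0. ] -0.1 w 0.087 j [-0.04  0.7  -0.6   1.84  0.55  0.77 -0.98]
shift tool [-73.8   0.1   0.9] turn -0.005
```

Request:
apply_moves(steps=[[-10,0,0,0,100],[-6,0,0,0,100],[-6,0,0,0,100],[-6,0,0,0,100],[-6,0,0,0,100],[-6,0,0,0,100],[-6,0,0,0,100],[-6,0,0,0,100]])

```text
clock: 5.1
tool_pos: [0.5561, 0.184, 0.0248]
tcp_rot: [0.722, 0.692, 0.001, 0.0]
ft_force: [1.6, 4.0, 1.6]
gripper_width: 0.0868
grip_force: 1.5
```

Request:
apply_moves(steps=[[-4,0,0,0,100],[-4,0,0,0,100],[-4,0,0,0,100],[-3,0,0,0,100],[-3,0,0,0,100],[-2,0,0,0,100],[0,0,0,0,100],[0,0,0,0,100]])

```text
clock: 6.1
tool_pos: [0.555, 0.1636, 0.0244]
tcp_rot: [0.722, 0.692, -0.0, 0.0]
ft_force: [-0.5, 3.4, 1.3]
gripper_width: 0.087
grip_force: 1.4
```

```bash
python3 p.py -27 118 .024 1.5708; python3 meas.py 1
```

```text
t 6.1 W [0.555  0.1636 0.0244] C [-27.4 119.3] th-a 1.565 F corner [-0.7  3.3] 1.3 w 0.087 j [ 0.08  0.67 -0.6   1.91  0.55  0.73 -0.88]
shift tool [-1.3  0.4  0.4] turn -0.005
pad W [0.4978 0.05  ] C mm [-80.4   3.7] size 194.7 88.4 ang-corner -0.117
block W [0.5998 0.3566] C mm [ 10.3 313.8] size 72.8 40.0 ang-corner 0.344
tube W [0.6772 0.2506] C mm [ 91.6 210.8] size 75.1 24.4 ang-corner -0.118
clamp W [0.4539 0.3205] C mm [-134.2  272.3] size 98.0 20.7 ang-corner -0.179
jar W [0.7367 0.1679] C mm [154.  130.3] size 43.4 36.2 ang-corner -0.118
rubber W [0.7044 0.0431] C mm [126.4   4.3] size 22.9 53.8 ang-corner 0.055
tape W [0.5487 0.5277] C mm [-47.1 482.9] size 105.2 100.5 ang-corner -0.117
```

Request:
apply_moves(steps=[[20,0,0,0,100],[0,0,-40,0,100],[0,0,-40,0.18,100],[0,0,-10,0.18,100],[0,0,0,0.18,100],[0,0,0,0.18,100],[0,0,0,0.18,100],[0,0,0,0.18,100]])

```text
clock: 7.15
tool_pos: [0.555, 0.184, 0.1138]
tcp_rot: [0.976, 0.22, -0.001, 0.001]
ft_force: [-0.3, 0.6, -0.1]
gripper_width: 0.0869
grip_force: 0.0
```

Request:
apply_moves(steps=[[0,0,0,0.18,100],[0,0,0,0.18,100],[0,0,0,0.125,100],[0,0,0,0,100],[-30,30,0,0,100],[-30,30,0,0,100],[-30,30,0,0,100],[-20,30,0,0,100]])

```text
clock: 8.15
tool_pos: [0.4397, 0.0672, 0.1142]
tcp_rot: [1.0, -0.016, -0.001, 0.001]
ft_force: [-0.1, -0.7, -0.1]
gripper_width: 0.0868
grip_force: 0.0
```

```bash
python3 p.py -133 0 .024 0; python3 meas.py 1|head -3
```

```text
t 8.15 W [0.4397 0.0672 0.1142] C [-139.1   18.7] th-a 0.004 F corner [-0.  -0.7] -0.1 w 0.087 j [ 0.03  0.29 -0.32  2.17  0.14  0.7  -1.99]
shift tool [ 6.2 18.6 90.2] turn 0.004
pad W [0.5548 0.0446] C mm [-23.2   0.4] size 213.1 117.9 ang-corner 0.001
block W [0.5998 0.3566] C mm [ 10.3 313.8] size 70.8 40.1 ang-corner 0.344
tube W [0.677  0.2495] C mm [ 91.5 209.7] size 72.8 24.4 ang-corner -0.118
```

Request:
apply_moves(steps=[[-2,10,20,0.004,100],[-2,9,20,0,100],[0,0,20,0,100],[0,0,14,0,100],[0,0,8,0,100],[0,0,5,0,100],[0,0,3,0,100],[0,0,0,0,100]])

```text
clock: 9.2
tool_pos: [0.437, 0.0493, 0.0247]
tcp_rot: [1.0, -0.02, 0.0, 0.0]
ft_force: [0.2, 0.7, -0.3]
gripper_width: 0.087
grip_force: 0.0
```

```bash
python3 p.py -83 0 .024 0; python3 - <<'E'
from h import *
for i,n in enumerate(("top","scene")):
    f=cams.grab_frame(n); c=f["pixels"][160:340,270:470] if i==0 else f["pixels"][150:330,250:450]
    cv2.imwrite(f"pics/b{i}.png",cv2.resize(c,None,fx=2,fy=2))
a=np.hstack([cv2.imread(f"pics/b{i}.png") for i in (0,1)]); cv2.imwrite("pics/b.png",a)
E
```

```text
t 9.2 W [0.437  0.0493 0.0247] C [-141.1    0.7] th-a -0.003 F corner [0.1 0.7] -0.3 w 0.087 j [-0.    0.45 -0.25  2.24  0.24  0.47 -2.05]
shift tool [58.1  0.5  0.7] turn -0.003
```

View pics/b.png

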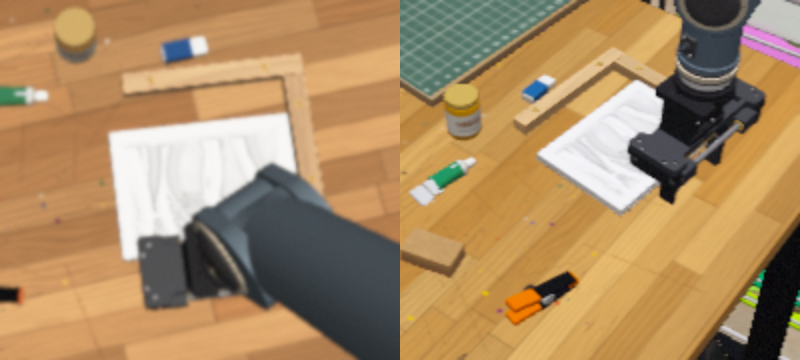

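The pad is square to the corner, with a slight gap to the side fence, and the fingers stand just behind its wire edge. Now I will push it towards the back fence.

Request:
apply_moves(steps=[[6,0,0,0,100],[6,0,0,0,100],[6,0,0,0,100],[6,0,0,0,100],[6,0,0,0,100],[6,0,0,0,100],[6,0,0,0,100],[5,0,0,0,100]])

```text
clock: 10.3
tool_pos: [0.4845, 0.0473, 0.0245]
tcp_rot: [1.0, -0.02, 0.0, -0.0]
ft_force: [-0.6, 0.7, -0.3]
gripper_width: 0.0869
grip_force: 0.8
```

Request:
apply_moves(steps=[[3,0,0,0,100],[2,0,0,0,100],[2,0,0,0,100],[2,0,0,0,100],[0,0,0,0,100],[0,0,0,0,100],[0,0,0,0,100],[0,0,0,0,100]])

```text
clock: 11.3
tool_pos: [0.4932, 0.047, 0.0247]
tcp_rot: [1.0, -0.02, 0.001, -0.0]
ft_force: [-0.5, 0.1, -0.3]
gripper_width: 0.0869
grip_force: 0.0
```

```bash
python3 p.py -83 0 .024 0; python3 meas.py 1|head -2
```

```text
t 11.3 W [0.4932 0.047  0.0247] C [-84.8   0.5] th-a -0.003 F corner [-0.5  0. ] -0.3 w 0.087 j [ 0.02  0.51 -0.25  2.12  0.23  0.54 -2.01]
shift tool [1.8 0.5 0.7] turn -0.003
pad W [0.5798 0.0432] C mm [ 1.9 -0.1] size 211.9 153.4 ang-corner 0.003
block W [0.5994 0.3564] C mm [  9.9 313.6] size 71.6 40.1 ang-corner 0.344
```

Request:
apply_moves(steps=[[1,0,0,0,100],[1,0,0,0,100],[0,0,0,0,100],[0,0,0,0,100],[0,0,0,0,100],[0,0,0,0,100],[0,0,0,0,100],[0,0,0,0,100]])

```text
clock: 12.35
tool_pos: [0.4952, 0.0468, 0.0246]
tcp_rot: [1.0, -0.02, 0.0, -0.0]
ft_force: [-0.4, 0.1, -0.6]
gripper_width: 0.087
grip_force: 0.3
```

Request:
apply_moves(steps=[[1,0,0,0,100],[1,0,0,0,100],[0,0,0,0,100],[0,0,0,0,100],[0,0,0,0,100],[0,0,0,0,100],[0,0,0,0,100],[0,0,0,0,100]])

```text
clock: 13.35
tool_pos: [0.4962, 0.0468, 0.0245]
tcp_rot: [1.0, -0.02, -0.001, 0.0]
ft_force: [-6.0, 0.0, 3.9]
gripper_width: 0.087
grip_force: 2.6
```

```bash
python3 p.py -83 0 .024 0; python3 meas.py 1|head -2
```

```text
t 13.35 W [0.4962 0.0468 0.0245] C [-81.9   0.4] th-a -0.003 F corner [-6.  -0.2] 3.9 w 0.087 j [ 0.02  0.51 -0.25  2.11  0.23  0.55 -2.01]
shift tool [-1.1  0.4  0.5] turn -0.003
pad W [0.5822 0.0437] C mm [4.3 0.5] size 213.1 153.3 ang-corner 0.004
block W [0.5999 0.3566] C mm [ 10.4 313.8] size 72.1 40.1 ang-corner 0.344
```

Request:
apply_moves(steps=[[-10,0,0,0,100],[-15,0,0,0,100],[0,0,-45,0,45],[0,0,-45,0,45],[30,-45,0,0,45],[30,-50,0,0,45],[30,-50,0,0,45],[30,-50,0,0,45]])

```text
clock: 14.4
tool_pos: [0.6003, 0.2392, 0.1146]
tcp_rot: [1.0, -0.02, 0.001, -0.0]
ft_force: [0.5, 0.1, 0.1]
gripper_width: 0.0407
grip_force: 0.0
```

Request:
apply_moves(steps=[[0,-55,0,0,45],[0,-55,0,0,45],[0,-55,0,-0.17,45],[0,0,0,-0.175,45],[0,0,0,-0.175,45],[0,0,0,-0.175,45],[0,0,0,-0.175,45],[0,0,0,-0.175,45]])

```text
clock: 15.4
tool_pos: [0.6059, 0.4026, 0.1143]
tcp_rot: [0.875, 0.484, 0.0, 0.0]
ft_force: [0.1, 0.9, -0.0]
gripper_width: 0.0393
grip_force: 0.0
```

Request:
apply_moves(steps=[[0,0,0,-0.175,45],[0,0,0,-0.175,45],[0,0,0,-0.175,45],[0,0,0,0,45],[0,0,0,0,45],[0,0,0,0,45],[0,0,0,0,45],[0,0,0,0,45]])

```text
clock: 16.4
tool_pos: [0.6062, 0.4027, 0.1146]
tcp_rot: [0.722, 0.692, 0.0, 0.0]
ft_force: [-0.0, 0.5, -0.2]
gripper_width: 0.0393
grip_force: 0.0
```

```bash
python3 p.py 10 370 .026 1.5708;  python3 meas.py 1
```

```text
t 16.4 W [0.6062 0.4027 0.1146] C [ 15.  360.2] th-a 1.566 F corner [-0.   0.5] -0.2 w 0.039 j [-0.24  0.76 -0.67  1.48  0.51  1.08 -1.05]
shift tool [ 9.8 -5.1 88.6] turn -0.004
pad W [0.5673 0.0554] C mm [-11.1  11.6] size 235.0 184.6 ang-corner -0.003
block W [0.5945 0.3552] C mm [  5.1 312.3] size 59.7 40.6 ang-corner 0.37
tube W [0.6771 0.257 ] C mm [ 91.2 217.1] size 116.2 51.3 ang-corner -0.118
clamp W [0.454  0.3204] C mm [-134.   272.3] size 97.9 20.9 ang-corner -0.172
jar W [0.7367 0.1679] C mm [154.  130.3] size 43.4 36.2 ang-corner -0.118
rubber W [0.7046 0.0439] C mm [126.5   5.1] size 23.7 53.3 ang-corner 0.103
tape W [0.5552 0.5237] C mm [-40.4 479.2] size 111.0 115.0 ang-corner -0.062
```

Request:
apply_moves(steps=[[10,-5,20,-0.004,45],[0,0,25,0,45],[0,0,20,0,45],[0,0,12,0,45],[0,0,8,0,45],[0,0,4,0,45],[-6,0,0,0,45],[-6,0,0,0,45]])

```text
clock: 17.45
tool_pos: [0.6016, 0.4005, 0.0262]
tcp_rot: [0.72, 0.694, 0.0, 0.0]
ft_force: [0.2, 0.2, -1.1]
gripper_width: 0.039
grip_force: 0.1
```

Request:
apply_moves(steps=[[-5,0,0,0,45],[-5,0,0,0,45],[-5,0,0,0,45],[-5,0,0,0,45],[-5,0,0,0,45],[-5,0,0,0,45],[-5,0,0,0,45],[-5,0,0,0,45]])

```text
clock: 18.45
tool_pos: [0.5996, 0.3607, 0.0256]
tcp_rot: [0.72, 0.694, 0.0, -0.0]
ft_force: [-0.4, 0.4, 1.1]
gripper_width: 0.0391
grip_force: 0.3
```

```bash
python3 p.py 10 160 .026 1.5708; python3 - <<'E'
from h import *
for i,n in enumerate(("top","scene")):
    f=cams.grab_frame(n); c=f["pixels"][160:340,195:395] if i==0 else f["pixels"][170:350,200:400]
    cv2.imwrite(f"pics/b{i}.png",cv2.resize(c,None,fx=2,fy=2))
a=np.hstack([cv2.imread(f"pics/b{i}.png") for i in (0,1)]); cv2.imwrite("pics/d.png",a)
E
```

```text
t 18.45 W [0.5996 0.3607 0.0256] C [ 10.  317.9] th-a 1.571 F corner [-0.4  0.4] 1.1 w 0.039 j [-0.2   0.82 -0.63  1.6   0.58  0.91 -1.07]
shift tool [-157.9    0.    -0.4] turn -0.0
```

View pics/d.png

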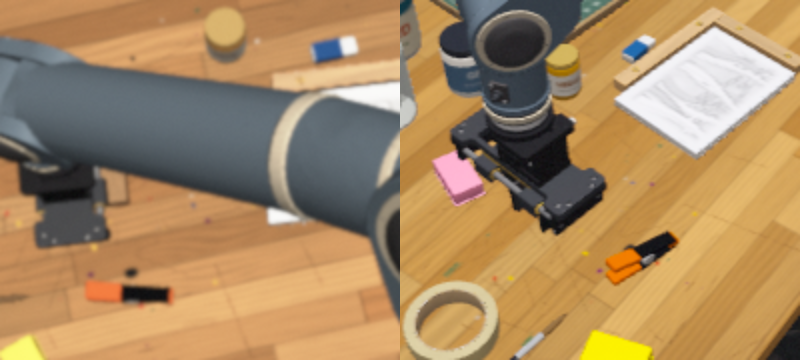

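Both views are largely covered by the arm. In the top view the block's visible edge at (118,185) looks squared up against the fingers. The push continues.

Request:
apply_moves(steps=[[-6,0,0,0,45],[-6,0,0,0,45],[-6,0,0,0,45],[-6,0,0,0,45],[-6,0,0,0,45],[-6,0,0,0,45],[-6,0,0,0,45],[-6,0,0,0,45]])

```text
clock: 19.55
tool_pos: [0.5979, 0.3124, 0.0255]
tcp_rot: [0.72, 0.694, -0.0, 0.0]
ft_force: [-0.2, 1.1, -1.2]
gripper_width: 0.0394
grip_force: 0.2
```

Request:
apply_moves(steps=[[-6,0,0,0,45],[-6,0,0,0,45],[-6,0,0,0,45],[-6,0,0,0,45],[-6,0,0,0,45],[-6,0,0,0,45],[-5,0,0,0,45],[-3,0,0,0,45]])

```text
clock: 20.55
tool_pos: [0.5963, 0.2686, 0.0256]
tcp_rot: [0.72, 0.694, 0.0, 0.0]
ft_force: [-0.2, 0.6, 0.2]
gripper_width: 0.0391
grip_force: 0.1
```

```bash
python3 p.py 10 160 .026 1.5708; python3 - <<'E'
from h import *
for i,n in enumerate(("top","scene")):
    f=cams.grab_frame(n); c=f["pixels"][160:340,245:445] if i==0 else f["pixels"][170:350,220:420]
    cv2.imwrite(f"pics/b{i}.png",cv2.resize(c,None,fx=2,fy=2))
a=np.hstack([cv2.imread(f"pics/b{i}.png") for i in (0,1)]); cv2.imwrite("pics/e.png",a)
E
```

```text
t 20.55 W [0.5963 0.2686 0.0256] C [ 10.1 225.7] th-a 1.57 F corner [-0.2  0.6] 0.2 w 0.039 j [-0.06  0.77 -0.63  1.72  0.58  0.85 -0.99]
shift tool [-65.7  -0.1  -0.4] turn -0.0
```

View pics/e.png

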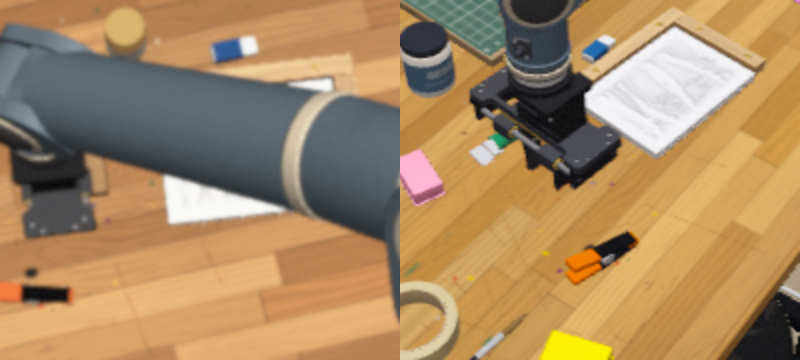

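The block is squared and riding ahead of the fingers, and the pad is seated. I will finish the approach.

Request:
apply_moves(steps=[[-6,0,0,0,45],[-6,0,0,0,45],[-6,0,0,0,45],[-6,0,0,0,45],[-6,0,0,0,45],[-6,0,0,0,45],[-6,0,0,0,45],[-6,0,0,0,45]])

```text
clock: 21.65
tool_pos: [0.5945, 0.2206, 0.0255]
tcp_rot: [0.72, 0.694, -0.0, 0.0]
ft_force: [0.8, 0.0, 0.1]
gripper_width: 0.0388
grip_force: 0.5
```

Request:
apply_moves(steps=[[-4,0,0,0,45],[-3,0,0,0,45],[-3,0,0,0,45],[-3,0,0,0,45],[-2,0,0,0,45],[-2,0,0,0,45],[0,0,0,0,45],[0,0,0,0,45]])

```text
clock: 22.65
tool_pos: [0.5939, 0.2038, 0.0255]
tcp_rot: [0.72, 0.694, -0.0, 0.0]
ft_force: [-0.0, 0.1, -0.2]
gripper_width: 0.039
grip_force: 0.0
```

Request:
apply_moves(steps=[[-1,0,0,0,45],[-1,0,0,0,45],[-1,0,0,0,45],[0,0,0,0,45],[0,0,0,0,45],[0,0,0,0,45],[0,0,0,0,45],[0,0,0,0,45]])

```text
clock: 23.65
tool_pos: [0.5937, 0.2023, 0.0258]
tcp_rot: [0.72, 0.694, 0.001, -0.0]
ft_force: [-0.3, 5.1, 0.1]
gripper_width: 0.0392
grip_force: 2.6
```

```bash
python3 p.py 10 156.5 .026 1.5708
```

```text
t 23.65 W [0.5937 0.2023 0.0258] C [  9.9 159.4] th-a 1.571 F corner [-0.4  5.1] 0.1 w 0.039 j [ 0.05  0.74 -0.64  1.79  0.58  0.81 -0.91]
shift tool [-2.9  0.1 -0.2] turn 0.0
```

Request:
apply_moves(steps=[[-1,0,0,0,45],[-1,0,0,0,45],[0,0,0,0,45],[0,0,0,0,45],[0,0,0,0,45],[0,0,0,0,45],[0,0,0,0,45],[0,0,0,0,45]])

```text
clock: 24.65
tool_pos: [0.5935, 0.2021, 0.0261]
tcp_rot: [0.72, 0.694, 0.002, -0.001]
ft_force: [-0.6, 8.0, 0.0]
gripper_width: 0.0392
grip_force: 3.9
```

Request:
apply_moves(steps=[[3,0,0,0,45],[6,0,0,0,45],[15,0,0,0,45],[0,0,-45,0,45],[0,0,-50,0,45],[50,0,-20,0,45],[55,0,0,0,45],[55,0,0,0,45]])

```text
clock: 25.65
tool_pos: [0.6009, 0.3843, 0.1411]
tcp_rot: [0.72, 0.694, 0.0, 0.001]
ft_force: [1.0, 0.2, -0.2]
gripper_width: 0.0386
grip_force: 0.0
```

Request:
apply_moves(steps=[[0,-55,0,0,45],[0,-55,0,0,45],[0,-55,0,0,45],[0,0,-50,0,45],[0,0,-50,0,45],[0,0,0,0,45],[0,0,0,0,45],[0,0,0,0,45]])

```text
clock: 26.65
tool_pos: [0.4352, 0.3882, 0.239]
tcp_rot: [0.72, 0.694, -0.001, 0.0]
ft_force: [0.0, 0.9, 0.2]
gripper_width: 0.0389
grip_force: 0.0
```

```bash
python3 p.py; python3 meas.py 1; python3 - <<'E'
from h import *
for i,n in enumerate(("top","scene")):
    f=cams.grab_frame(n); c=f["pixels"][160:340,250:450] if i==0 else f["pixels"][150:330,220:420]
    cv2.imwrite(f"pics/b{i}.png",cv2.resize(c,None,fx=2,fy=2))
a=np.hstack([cv2.imread(f"pics/b{i}.png") for i in (0,1)]); cv2.imwrite("pics/g.png",a)
E
```

```text
t 26.65 W [0.4352 0.3882 0.239 ] C [-155.3  339.4] th-a 1.571 F corner [-0.   0.9] 0.2 w 0.039 j [-0.19  0.44 -0.82  1.72  0.35  1.13 -1.15]
pad W [0.581  0.0437] C mm [3.1 0.4] size 213.8 155.7 ang-corner 0.002
block W [0.5889 0.1773] C mm [  6.  134.2] size 25.5 71.0 ang-corner -0.116
tube W [0.6769 0.2485] C mm [ 91.3 208.6] size 75.4 24.4 ang-corner -0.118
clamp W [0.4583 0.32  ] C mm [-129.7  272. ] size 133.7 42.6 ang-corner -0.117
jar W [0.7367 0.1679] C mm [154.  130.3] size 43.4 36.2 ang-corner -0.118
rubber W [0.7046 0.0433] C mm [126.6   4.5] size 24.0 53.2 ang-corner 0.139
tape W [0.5548 0.5359] C mm [-41.2 491.3] size 142.1 123.6 ang-corner -0.117
```

View pics/g.png

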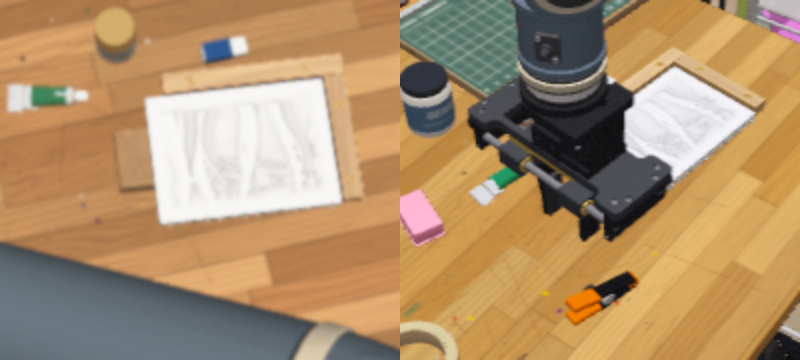

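The top view shows the pad against both fences and the block flush along its left edge at about (134,160). My measuring window cropped the block, so I will measure it again with a wider one.

```bash
sed -i 's/(215,215,320,290),zb/(290,212,345,265),zb/' meas.py; python3 meas.py 1 | head -2; python3 - <<'E'
from h import *
f=cams.grab_frame("top"); z=cv2.medianBlur(pts(f)[...,2].astype(np.float32),3); print((z[225:255:5,304:336]*1000).round().astype(int))
print(corner(f,z))
E
```

```text
pad W [0.581  0.0437] C mm [3.1 0.4] size 213.7 155.7 ang-corner 0.001
block W [0.5868 0.1699] C mm [  4.2 126.8] size 38.1 71.3 ang-corner -0.003
[[ 0 -1  0  2  0  1  3 16 17 18 21 21 21 20 21 21 22 22 21 20 18 11 11 12
  12 13 13 12 12 12 12 13]
 [-1 -1  1  3 22 22 22 21 22 22 23 22 22 21 22 22 21 21 21 21 20 12  9 12
  12 11 10 11 13 14 14 13]
 [ 0  0  1  4 20 21 22 21 22 22 23 23 23 23 23 22 22 22 22 22 22 20 13 12
  12 12 11 11 13 13 12 10]
 [-1 -1 -1  1  2 18 21 21 20 20 21 21 22 23 22 22 22 22 22 22 22 22 13 12
  12 13 13 13 13 12 12 12]
 [-1 -1  1  2  3 16 20 21 22 23 22 21 21 20 20 23 22 22 21 21 21 21 20 13
  10 12 11 12 11 11 10 11]
 [-1 -1 -1  0  0  2 20 21 21 21 20 23 21 21 21 23 22 23 22 22 21 22 22 20
  12 10 12 12 13 12 12 13]]
(array([0.5774453, 0.0434446], dtype=float32), np.float32(-0.030863203), (np.float32(-0.033083633), np.float32(-0.026422346)))
```

```bash
python3 -c "
from plant import order; print(order.job_done())"
```

```text
the job is handed in; nothing more can be done
None
```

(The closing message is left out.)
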